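# Shut the spares case and fold its hasp over the catch

## Task

The wrapping machine's spares case has been left standing open on the packing bench. Close its lid fully, then swing the steel hasp over the staple on the lid until it lies flat. Leave the white pack beside it, the tape roll and the wrench where they are.

Things in the scene. Friction and masses are not known exactly. Their poses are not given: they have to be found in the camera images.
- case: Heavy green steel case that does not move, 180 (its x) by 260 (its y) by 100 mm high, open at the top, some machine parts lying low inside. Origin: centre of its underside, on the bench; z up. Its front, with the hasp, faces its -x; the lid's hinge is on its +x side. It stands roughly with its front towards the robot's right.
- lid (a joint): Angle of the green lid, rad: 0 shut (flat on the case), 1.57 upright, at most 2.1 (leaning back, away from the hasp). A stiff hinge: the lid stays where it is left and must be pushed the whole way (about 4 N at mid lid). A flat 180 x 260 x 8 mm plate; shut, its top is 108.5 mm above the bench.
- lid_hinge (a point): Middle of the lid's hinge line, which runs along the case's y (case x 90, y 0, z 100.5 mm), on the lid's underside.
- lid_edge (a point): Middle of the lid's free edge, on its outer (upper when shut) face, 180 mm from the hinge.
- staple (a point): Top of the steel staple (the catch): a loop of 6 mm round bar, 30 mm long across the hinge lines and 6 mm wide, standing 21 mm proud of the lid's outer face at its middle, centred 128 mm from the lid's hinge.
- hasp (a joint): Angle of the hasp, rad: 0 lying flat over the shut lid with the staple through its slot, 1.57 upright, more leaning out over the bench in front of the case (at most 2.7). A stiff hinge: it stays where it is left (about 1 N at its end moves it). A plain steel strap 115 mm long from its hinge, 40 wide, 4 thick, with a slot from 46 to 85 mm.
- hasp_hinge (a point): Middle of the hasp's hinge pin, on the top of the case's front (case x -98, y 0, z 112 mm); the pin runs along the case's y.
- hasp_tab (a point): Middle of the solid end of the strap beyond the slot, 100 mm from its hinge, on the face that is on top when the hasp lies flat (114 mm above the bench then) and that faces away from the case when it stands upright. Push it here.
- pack: Bystander: white wrapped pack of cartons, 150 (x) x 90 (y) x 60 mm high, loose beside the case's end far from the robot. Origin: centre of its underside.
- tape_roll: Bystander: brown ring of tape lying flat, 100 mm across, 48 mm high, loose on the bench to the robot's right. Origin: centre of its underside.
- wrench: Bystander: steel wrench 180 mm long lying flat along its x, on the bench to the robot's left. Origin: centre of its underside.

How it is judged:
On the way, in this order (a step that is already met when the one before it is completed fails the run):
1. The lid is shut while the hasp is still off the staple (value of joint lid below 0.05 rad and value of joint hasp above 0.5 rad), for 0.1 s.
2. The hasp lies flat over the staple of the shut lid (value of joint lid below 0.05 rad and value of joint hasp below 0.08 rad), for 0.2 s.
At the end, for the whole second after the job is handed in: The lid is shut (within 0.05 rad) and the hasp lies flat over the staple (within 0.08 rad), both at rest; the pack, tape roll and wrench are within 40 mm of where they started (all of step 2 and velocity of joint lid between -0.05 and 0.05 rad/s and velocity of joint hasp between -0.05 and 0.05 rad/s and distance of each of pack, tape_roll, wrench from where it was at the start of the episode below 0.04 m); the robot touches nothing.
It fails at once if The white pack of cartons is pushed more than 40 mm from its place (distance of pack from where it was at the start of the episode above 0.04 m).
It fails at once if The tape roll is pushed more than 40 mm from its place (distance of tape_roll from where it was at the start of the episode above 0.04 m).
It fails at once if The wrench is pushed more than 40 mm from its place (distance of wrench from where it was at the start of the episode above 0.04 m).
It also fails if it takes over 59 s, if anything falls off the work surface, if the arm or the gripper's body presses on something with over 40 N, if the wrist force passes 120 N, or if a joint passes its speed limit or range.

## Robot

A 6-joint arm with a two-finger parallel gripper is mounted at the origin on the work surface. World frame = base frame: x ahead of the robot, y to its left, z up, the work surface at z = 0. Lengths are in m, angles in rad, forces in N, time in s.
With the tool pointing down it reaches from about 0.3 to 0.85 m from the base axis. Payload 4.2 kg.
Tool frame: the origin (TCP) lies on the centre line of the jaws, within the pads' length; the fingertips stand 17 mm ahead of it and the grasp point (between the pads) lies 2 mm behind it; z points along the fingers, y is the direction in which the jaws open and shut (so a half turn about z gives the same grasp; the last joint's range is limited). The gripper opens to 91 mm and grips with 3 to 60 N. Pads are 32 mm wide; open, the fingers measure 118 mm over their backs; the gripper's body (76 mm by 178 mm) begins 60 mm behind the grasp point.
Start: joints at [1.107, 0.32, 1.565, -0, 1.257, -0.02], TCP at [0.247, 0.519, 0.231] pointing down, gripper open.
Joint ranges: [-3.11, 3.11], [-0.84, 2.01], [0.21, 2.61], [-1.34, 4.49], [0.05, 2.63], [-2.56, 2.56]. Speed limits (rad/s): [2.57, 2.57, 3.14, 3.14, 3.14, 3.14].

## Interface

Orientations are given as a unit quaternion [w, x, y, z].
In Python, from bench import robot gives the robot as it stands.
- The arm moves only by the shell command python3 -m crank 'ROWS' [OPENING] [FORCE]. ROWS is JSON, a list of rows, each an object with "offset": the shift along the tool's x, y, z scaled (see below), a list of three; "rot": the turn, a rotation vector about the tool's x, y, z scaled (see below), a list of three. In form: [{"offset": [tx, ty, tz], "rot": [rx, ry, rz]}, ...]. A call has 1 to 5 rows; each row is the pose to reach, as a shift and turn from the pose measured when the call began, along the tool's axes at that moment; what a row does not reach only later rows make up. The controller multiplies each number of a shift by 12 cm and each number of a turn by 90 degrees. A row lasts 1/10 s, in which the tool goes at most 50 mm and 8.59 degrees, less where a joint would pass 70% of its speed; a pose out of reach is approached as far as the arm can. A call with a number of a shift or a turn outside -1 to 1 is refused whole. A call with a gripper value outside its range is refused whole. OPENING is the opening, from 0 (shut) to 1 (fully open), set as the call begins (- or left out, the last holds). The fingers move at their own pace and stop on an object; FORCE is the grip in N (left out, the last holds). Time passes only in rows, so rows that repeat a pose let the fingers close. It gives the time, the measured TCP pose, the force and the opening at its end, in the units of the state.
- robot.observe(): the state, without advancing time (a new reading comes with each control period).
- robot.snapshot(name): name is "scene" or "top"; returns the picture (420x560x3 uint8, blue, green, red); there is no depth.
- robot.calibration(name): a dict with "fov_y" (degrees; the focal length in pixels is half the picture's height over the tangent of half this angle, whatever the lens; pixels are square), "cx", "cy" (the principal point, pixels), "R" (3x3) and "t" (3): a world point X has camera coordinates R X + t. Camera axes: x right, y down, z forward; pixel columns grow to the right and rows downward; lengths in m; the calibration is good to about 2 mm. A picture is of the moment at which its call begins. calibration takes no time and is no camera call.
- robot.close_job(): hands the job in, once; it reports no verdict.
The state is a dict: "time_s": time; "joint_positions": joint angles; "qvel": joint speeds; "joint_torque": joint torques, N m; "position": TCP position; "tool_rot": TCP orientation; "contact_force": force on the tool from outside, world axes, zero at the start; "wrist_torque": the same for the moment, N m; "grip_width": finger opening in m.
Only numpy, scipy, OpenCV 4.12 (cv2) and the standard library are available. Lean on these libraries where they do the work, as an engineer would, in place of code of your own. Each camera call takes 0.05 s, during which the arm holds its last target.

## Working session

There is one attempt and no reset: what is moved stays moved. The work goes in short steps, Python scripts to look and compute and a shell command to move; the robot and the scene stay as the last step left them, time stands still between calls to the robot, and variables do not carry over. Pictures are saved under pics/ and viewed, and the job is handed in when it is done.

```bash
ls; mkdir -p pics; python3 - <<'E'
from bench import robot
import cv2
for n in("scene","top"):
    cv2.imwrite(f"pics/{n}0.png",robot.snapshot(n)); print(n,robot.calibration(n))
s=robot.observe()
for k in s: print(k,s[k])
E
```

```text
pics
scene {'fov_y': 49.77082053533082, 'cx': 285.1088417595087, 'cy': 204.2425031235039, 'R': array([[-0.85470421,  0.51906118, -0.00749668],
       [ 0.45342238,  0.73943378, -0.49764025],
       [-0.25276244, -0.42873438, -0.86735113]]), 't': array([ 0.49622342, -0.21702735,  1.28394857])}
top {'fov_y': 55.34822241718096, 'cx': 283.63571926834123, 'cy': 208.3264310559253, 'R': array([[ 0.0106988 , -0.99972027,  0.02109291],
       [-0.99136458, -0.01336176, -0.13045207],
       [ 0.13069742, -0.01951508, -0.99123022]]), 't': array([-0.02996625,  0.6075792 ,  1.10360799])}
time_s 0.1
joint_positions [ 1.10703353e+00  3.20242966e-01  1.56553710e+00  6.26229498e-06
  1.25739998e+00 -2.00284667e-02]
qvel [-0.00120388 -0.00043467 -0.00217075  0.00047904  0.00024464  0.00109914]
joint_torque [ 1.30057069e-03 -4.13331163e+01 -2.32510382e+01  7.28905317e-02
  4.21843096e-02 -3.21056939e-05]
position [0.24668222 0.5189355  0.23020346]
tool_rot [-1.93015527e-04  2.20052280e-01  9.75487757e-01 -7.69873255e-04]
contact_force [ 0.82153765 -0.30959632  0.89244937]
wrist_torque [-0.00108074 -0.02287265 -0.01419151]
grip_width 0.09104660933018953
```

View pics/scene0.png

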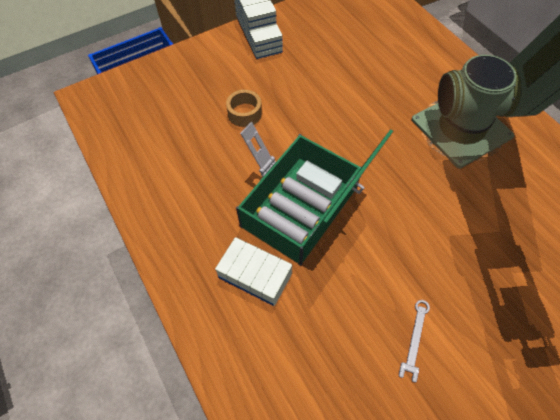

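View pics/top0.png

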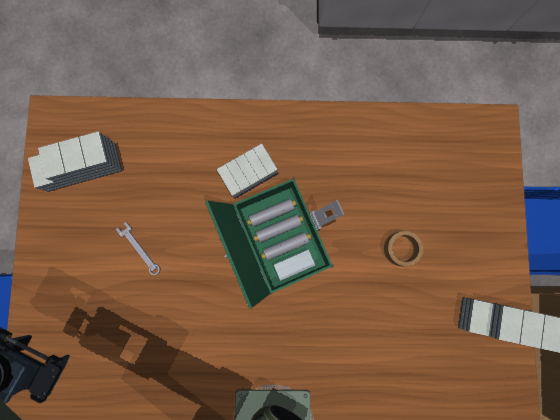

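Both views show the green case at about (283,237) in the top view. The hinge is on its left, with the lid standing near upright and leaning back. The hasp leans out to the right at about (328,214). I'll zoom in to get accurate corners.

```bash
python3 - <<'E'
import cv2
t=cv2.imread("pics/top0.png")[165:315,190:360]; cv2.imwrite("pics/t0z.png",cv2.resize(t,None,fx=4,fy=4,interpolation=cv2.INTER_CUBIC)[:600])
t=cv2.imread("pics/scene0.png")[110:310,210:410]; cv2.imwrite("pics/s0z.png",cv2.resize(t,None,fx=3,fy=3,interpolation=cv2.INTER_CUBIC))
E
```

```text
(no output)
```

View pics/t0z.png

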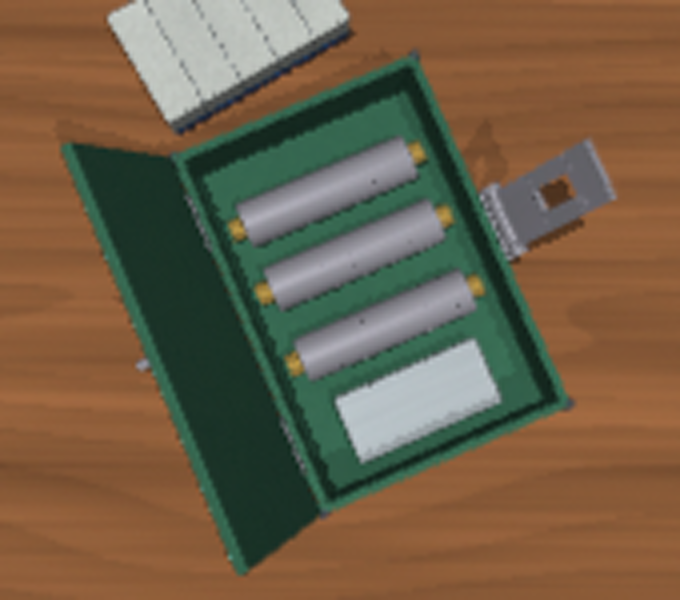

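View pics/s0z.png

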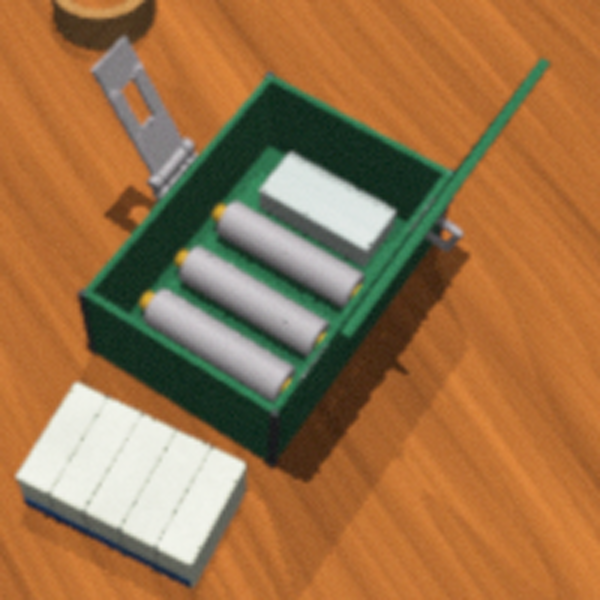

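```bash
cat > h.py <<'E'
import numpy as np
from bench import robot
from scipy.spatial.transform import Rotation as Ro
def cam(n):
    c=robot.calibration(n); f=210/np.tan(np.radians(c['fov_y']/2)); return c,f
def ray(n,p):
    c,f=cam(n); d=c['R'].T@np.array([(p[0]-c['cx'])/f,(p[1]-c['cy'])/f,1]); return -c['R'].T@c['t'],d/np.linalg.norm(d)
def onz(n,p,z):
    o,d=ray(n,p); return o+d*(z-o[2])/d[2]
def tri(p,q):
    a,d=ray('top',p); b,e=ray('scene',q)
    s=np.linalg.lstsq(np.c_[d,-e],b-a,rcond=None)[0]
    P,Q=a+s[0]*d,b+s[1]*e
    return (P+Q)/2,np.linalg.norm(P-Q)
def proj(n,X):
    c,f=cam(n); x=c['R']@X+c['t']; return [c['cx']+f*x[0]/x[2],c['cy']+f*x[1]/x[2]]
E
cat > m.py <<'E'
from h import *
np.set_printoptions(precision=4,suppress=True)
q=lambda x,y:(x/4+190-.4,y/4+165-.4)
r=lambda x,y:(x/3+210-.3,y/3+110-.3)
C=[onz('top',q(*p),.1) for p in((417,58),(568,403),(326,508),(176,155))]
D=[onz('scene',r(*p),.1) for p in((85,295),(269,76),(448,175),(276,412))]
for i in range(4): print(C[i],np.linalg.norm(C[i]-C[(i+1)%4]),D[i])
for a,b in(((65,145),(347,333)),((243,573),(546,62)),((587,140),(92,70)),((616,198),(124,38)),((140,365),(460,236))): print(tri(q(*a),r(*b)))
C=np.array(C); c=C.mean(0); ux=C[2]+C[3]-C[0]-C[1]; uy=C[0]+C[3]-C[1]-C[2]
print(c,np.degrees(np.arctan2(ux[1],ux[0])),np.degrees(np.arctan2(uy[1],uy[0]))) 
E
python3 m.py
```

```text
[ 0.6809 -0.0485  0.1   ] 0.2538539150575147 [ 0.6799 -0.0443  0.1   ]
[ 0.4486 -0.1508  0.1   ] 0.1746526534039307 [ 0.4461 -0.1503  0.1   ]
[0.3785 0.0092 0.1   ] 0.255658044945854 [0.3768 0.0111 0.1   ]
[0.6117 0.1139 0.1   ] 0.17657407551598758 [0.6072 0.1155 0.1   ]
(array([0.5902, 0.1586, 0.2773]), np.float64(0.002881908013789049))
(array([0.355 , 0.0536, 0.2734]), np.float64(0.002746480255158567))
(array([ 0.6069, -0.1462,  0.2175]), np.float64(0.0015203243846457957))
(array([ 0.5715, -0.1635,  0.2144]), np.float64(0.0032813715040658554))
(array([0.4681, 0.1185, 0.2312]), np.float64(0.0028174037689003137))
[ 0.53  -0.019  0.1  ] 113.36179639292412 23.977742853021475
```

The measurements agree with the given sizes: rim 175×255 mm, lid edge about 179 mm from the hinge at roughly 1.83 rad, hasp end about 116 mm from its hinge at roughly 2.03 rad. Next is a helper that turns case-frame targets into row numbers.

```bash
cat > g.py <<'E'
# usage: g.py u v tipz [u v tipz ...]  (mm, case x, along hinge away from robot, fingertip height); tool x along case x
import sys; from h import *
np.set_printoptions(precision=3,suppress=True)
A=np.radians(113.8); U=np.array([np.cos(A),np.sin(A),0]); V=np.array([U[1],-U[0],0]); C=np.array([.5295,-.018,0])
s=robot.observe(); q=s['tool_rot']; R=Ro.from_quat([q[1],q[2],q[3],q[0]]); p=np.array(s['position'])
W=Ro.from_matrix(np.c_[U,np.cross([0,0,-1],U),[0,0,-1]])
tip=p+R.apply([0,0,.017]); d=tip-C
print('t',s['time_s'],'now u,v,z mm',d@U*1e3,d@V*1e3,tip[2]*1e3,'F',s['contact_force'],'grip',s['grip_width'],'j',np.array(s['joint_positions']))
rot=(R.inv()*W).as_rotvec()/(np.pi/2)
a=list(map(float,sys.argv[1:]))
for i in range(0,len(a),3):
    X=C+U*a[i]/1e3+V*a[i+1]/1e3+[0,0,a[i+2]/1e3]+[0,0,.017]
    print(a[i:i+3],'off',R.inv().apply(X-p)/.12,'rot',rot)
E
python3 g.py 200 -60 235 200 -60 260
python3 - <<'E'
import sys; sys.path.insert(0,'.')
from h import *
print(onz('top',(405,248),.05),onz('top',(140,250),0))
E
```

```text
t 0.1 now u,v,z mm 605.3869741417539 -42.10991832724032 213.20348012031386 F [ 0.822 -0.31   0.892] grip 0.09104660933018953 j [ 1.107  0.32   1.566  0.     1.257 -0.02 ]
[200.0, -60.0, 235.0] off [-2.461 -2.32  -0.178] rot [-0.001  0.     0.453]
[200.0, -60.0, 260.0] off [-2.461 -2.32  -0.386] rot [-0.001  0.     0.453]
[ 0.49864548 -0.36505564  0.05      ] [0.48587834 0.39124915 0.        ]
```

```bash
python3 -m crank '[{"offset":[-0.2,-0.18,-0.1],"rot":[0,0,0.09]},{"offset":[-0.4,-0.36,-0.2],"rot":[0,0,0.18]},{"offset":[-0.6,-0.54,-0.2],"rot":[0,0,0.27]},{"offset":[-0.8,-0.72,-0.2],"rot":[0,0,0.36]},{"offset":[-1,-0.9,-0.2],"rot":[0,0,0.45]}]' 0 20; python3 g.py 200 -60 235
```

```text
time_s: 0.6
position: [0.3088, 0.3685, 0.2541]
tool_rot: [0.0, 0.546, 0.838, -0.001]
contact_force: [0.7, 0.1, 0.3]
grip_width: 0.054
t 0.6 now u,v,z mm 442.68848213712425 -45.93305270591872 237.0964346630632 F [0.694 0.097 0.278] grip 0.0539963984447881 j [ 0.85   0.157  1.726 -0.001  1.261  0.435]
[200.0, -60.0, 235.0] off [-2.023 -0.116  0.02 ] rot [-0.001  0.001 -0.   ]
```

```bash
python3 -m crank '[{"offset":[-0.35,0,0],"rot":[0,0,0]},{"offset":[-0.7,0,0],"rot":[0,0,0]},{"offset":[-1,0,0],"rot":[0,0,0]},{"offset":[-1,0,0],"rot":[0,0,0]}]' 0 20; python3 g.py 200 -60 235 175 -60 235
```

```text
time_s: 1.0
position: [0.3579, 0.2554, 0.2541]
tool_rot: [0.001, 0.548, 0.836, -0.002]
contact_force: [-0.7, 0.8, -0.4]
grip_width: 0.0222
t 1.0 now u,v,z mm 319.3741661323313 -46.660884339214746 237.06304137833928 F [-0.653  0.782 -0.438] grip 0.022194721109825358 j [ 0.595  0.09   1.805 -0.003  1.249  0.186]
[200.0, -60.0, 235.0] off [-0.996 -0.106  0.02 ] rot [-0.002  0.002 -0.003]
[175.0, -60.0, 235.0] off [-1.204 -0.105  0.021] rot [-0.002  0.002 -0.003]
```

```bash
python3 -m crank '[{"offset":[-0.35,-0.05,0],"rot":[0,0,0]},{"offset":[-0.7,-0.1,0],"rot":[0,0,0]},{"offset":[-0.9,-0.1,0],"rot":[0,0,0]},{"offset":[-1,-0.1,0],"rot":[0,0,0]},{"offset":[-1,-0.1,0],"rot":[0,0,0]}]' 0 20; python3 g.py 140 -60 235 100 -60 235 
python3 - <<'E'
from bench import robot
import cv2
cv2.imwrite("pics/s1.png",robot.snapshot("scene"))
E
```

```text
time_s: 1.5
position: [0.3951, 0.1405, 0.2543]
tool_rot: [0.0, 0.549, 0.836, -0.002]
contact_force: [0.2, -0.0, -0.4]
grip_width: 0.0006
t 1.5 now u,v,z mm 199.2028724217043 -59.08210010598657 237.31555792754904 F [ 0.197 -0.023 -0.423] grip 0.0005816650101800056 j [ 0.316  0.056  1.843 -0.003  1.245 -0.091]
[140.0, -60.0, 235.0] off [-0.494 -0.004  0.021] rot [-0.002  0.002 -0.005]
[100.0, -60.0, 235.0] off [-0.827 -0.002  0.021] rot [-0.002  0.002 -0.005]
```

View pics/s1.png

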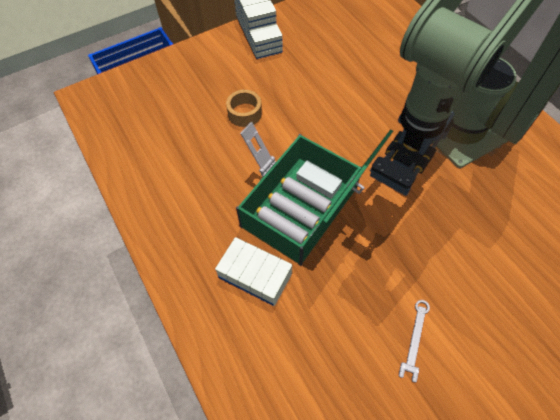

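The gripper (about (395,170)) is behind the lid, closed, with nothing touched. Now I push the lid edge past upright.

```bash
python3 -m crank '[{"offset":[-0.2,0,0],"rot":[0,0,0]},{"offset":[-0.4,0,0],"rot":[0,0,0]},{"offset":[-0.55,0,0],"rot":[0,0,0]},{"offset":[-0.7,0,0],"rot":[0,0,0]},{"offset":[-0.83,0,0],"rot":[0,0,0]}]'; python3 g.py 60 -60 235 40 -60 225
```

```text
time_s: 2.05
position: [0.4345, 0.0517, 0.2547]
tool_rot: [-0.001, 0.548, 0.836, -0.0]
contact_force: [-1.0, 3.9, 1.5]
grip_width: 0.0003
t 2.05 now u,v,z mm 102.11203858970113 -58.80213745580443 237.73085207994592 F [-0.962  3.888  1.527] grip 0.00028474505967841324 j [ 0.092  0.086  1.809  0.     1.249 -0.319]
[60.0, -60.0, 235.0] off [-0.351 -0.008  0.022] rot [-0.001 -0.001 -0.003]
[40.0, -60.0, 225.0] off [-0.518 -0.008  0.106] rot [-0.001 -0.001 -0.003]
```

```bash
python3 -m crank '[{"offset":[-0.1,0,0.03],"rot":[0,0,0]},{"offset":[-0.2,0,0.06],"rot":[0,0,0]},{"offset":[-0.3,0,0.1],"rot":[0,0,0]},{"offset":[-0.4,0,0.14],"rot":[0,0,0]},{"offset":[-0.45,0,0.17],"rot":[0,0,0]}]'; python3 g.py 48 -60 217 20 -60 198 -3 -60 172 -18 -60 142 -24 -60 109
```

```text
time_s: 2.55
position: [0.4566, 0.0013, 0.2337]
tool_rot: [-0.001, 0.548, 0.836, -0.001]
contact_force: [0.3, 2.0, 2.8]
grip_width: 0.0003
t 2.55 now u,v,z mm 47.035403657868635 -58.90981131143205 216.72818761078378 F [0.338 1.959 2.774] grip 0.0003441655394907808 j [-0.022  0.131  1.81  -0.     1.202 -0.432]
[48.0, -60.0, 217.0] off [ 0.008 -0.009 -0.002] rot [-0.001 -0.    -0.003]
[20.0, -60.0, 198.0] off [-0.225 -0.008  0.156] rot [-0.001 -0.    -0.003]
[-3.0, -60.0, 172.0] off [-0.417 -0.006  0.373] rot [-0.001 -0.    -0.003]
[-18.0, -60.0, 142.0] off [-0.542 -0.005  0.622] rot [-0.001 -0.    -0.003]
[-24.0, -60.0, 109.0] off [-0.592 -0.005  0.897] rot [-0.001 -0.    -0.003]
```

Contact is steady at about 3 N, so I'll follow the arc down.

```bash
python3 -m crank '[{"offset":[-0.11,0,0.08],"rot":[0,0,0]},{"offset":[-0.22,0,0.16],"rot":[0,0,0]},{"offset":[-0.32,0,0.26],"rot":[0,0,0]},{"offset":[-0.42,0,0.37],"rot":[0,0,0]},{"offset":[-0.48,0,0.48],"rot":[0,0,0]}]'; python3 g.py -18 -60 142 -24 -60 115 -24 -60 107
```

```text
time_s: 3.05
position: [0.4795, -0.053, 0.1744]
tool_rot: [-0.001, 0.549, 0.836, -0.001]
contact_force: [-0.3, 0.7, 0.9]
grip_width: 0.0005
t 3.05 now u,v,z mm -11.831157007926484 -59.87782800280983 157.40748450468587 F [-0.338  0.655  0.861] grip 0.0005235484764462278 j [-0.133  0.223  1.854 -0.001  1.067 -0.542]
[-18.0, -60.0, 142.0] off [-0.051 -0.001  0.128] rot [-0.002 -0.    -0.004]
[-24.0, -60.0, 115.0] off [-0.102  0.     0.353] rot [-0.002 -0.    -0.004]
[-24.0, -60.0, 107.0] off [-0.102  0.     0.42 ] rot [-0.002 -0.    -0.004]
```

```bash
python3 -m crank '[{"offset":[-0.04,0,0.1],"rot":[0,0,0]},{"offset":[-0.07,0,0.2],"rot":[0,0,0]},{"offset":[-0.1,0,0.29],"rot":[0,0,0]},{"offset":[-0.1,0,0.36],"rot":[0,0,0]},{"offset":[-0.1,0,0.4],"rot":[0,0,0]}]'; python3 g.py -24 -60 107 -24 -60 105
python3 - <<'E'
from bench import robot
import cv2
cv2.imwrite("pics/s2.png",robot.snapshot("scene"))
E
```

```text
time_s: 3.55
position: [0.4837, -0.0644, 0.1255]
tool_rot: [-0.002, 0.549, 0.836, -0.002]
contact_force: [-3.8, -1.2, 29.9]
grip_width: 0.0
t 3.55 now u,v,z mm -23.948329626842078 -60.65920446286411 108.51532209318427 F [-3.753 -1.17  29.9  ] grip 3.882473915571159e-05 j [-0.155  0.284  1.912 -0.002  0.95  -0.563]
[-24.0, -60.0, 107.0] off [-0.     0.005  0.013] rot [-0.003 -0.    -0.004]
[-24.0, -60.0, 105.0] off [-0.     0.005  0.029] rot [-0.003 -0.    -0.004]
```

View pics/s2.png

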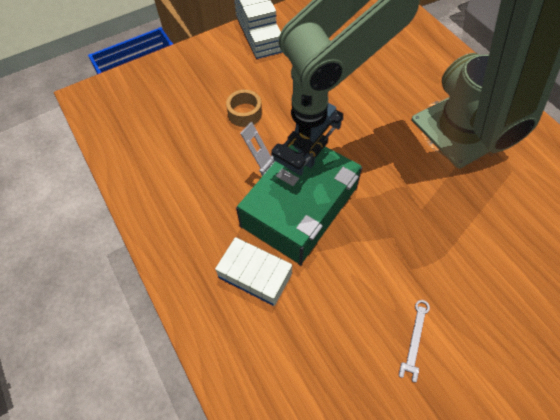

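The lid lies flat: tip at 108.5 mm with a firm 30 N reaction, and the hasp is untouched at (255,145). I'll lift off and go over to the hasp's front.

```bash
python3 -m crank '[{"offset":[0,0,-0.3],"rot":[0,0,0]},{"offset":[0,0,-0.6],"rot":[0,0,0]},{"offset":[0,0,-0.9],"rot":[0,0,0]},{"offset":[0,0,-1],"rot":[0,0,0]}]'; python3 -m crank '[{"offset":[0,0,-0.3],"rot":[0,0,0]},{"offset":[-0.3,-0.1,-0.4],"rot":[0,0,0]},{"offset":[-0.6,-0.3,-0.4],"rot":[0,0,0]},{"offset":[-0.9,-0.4,-0.4],"rot":[0,0,0]},{"offset":[-1,-0.5,-0.4],"rot":[0,0,0]}]' ; python3 g.py -210 0 260 -210 0 185
```

```text
time_s: 4.0
position: [0.4857, -0.0642, 0.2495]
tool_rot: [0.002, 0.548, 0.836, -0.0]
contact_force: [0.1, -0.8, 0.2]
grip_width: 0.0007
time_s: 4.5
position: [0.4784, -0.2005, 0.2963]
tool_rot: [0.001, 0.549, 0.836, -0.001]
contact_force: [0.1, 0.7, 0.4]
grip_width: 0.0002
t 4.5 now u,v,z mm -146.4163163947372 -120.45956307589995 279.318005245872 F [0.079 0.704 0.414] grip 0.0002441623114488289 j [-0.418  0.194  1.573 -0.002  1.373 -0.826]
[-210.0, 0.0, 260.0] off [-0.523  1.008  0.162] rot [-0.     0.002 -0.004]
[-210.0, 0.0, 185.0] off [-0.521  1.008  0.787] rot [-0.     0.002 -0.004]
```

```bash
python3 -m crank '[{"offset":[-0.3,0,0],"rot":[0,0,0]},{"offset":[-0.52,0.3,0],"rot":[0,0,0]},{"offset":[-0.52,0.6,0],"rot":[0,0,0]},{"offset":[-0.52,0.9,0.1],"rot":[0,0,0]},{"offset":[-0.52,1,0.2],"rot":[0,0,0]}]' ; python3 - <<'E'
from bench import robot
import cv2
cv2.imwrite("pics/s3.png",robot.snapshot("scene"))
t=robot.snapshot("top");cv2.imwrite("pics/t3.png",t)
E
python3 g.py -210 0 195
```

```text
time_s: 5.0
position: [0.6156, -0.2087, 0.27]
tool_rot: [0.0, 0.548, 0.836, -0.0]
contact_force: [-1.1, -0.2, -0.6]
grip_width: 0.0004
t 5.1 now u,v,z mm -208.30813205288072 -0.7405888592107378 251.37030107738445 F [-0.04   0.142 -1.515] grip 0.0008404362562402568 j [-0.345  0.421  1.314 -0.002  1.411 -0.755]
[-210.0, 0.0, 195.0] off [-0.015  0.008  0.47 ] rot [-0.003 -0.001 -0.003]
```

View pics/s3.png

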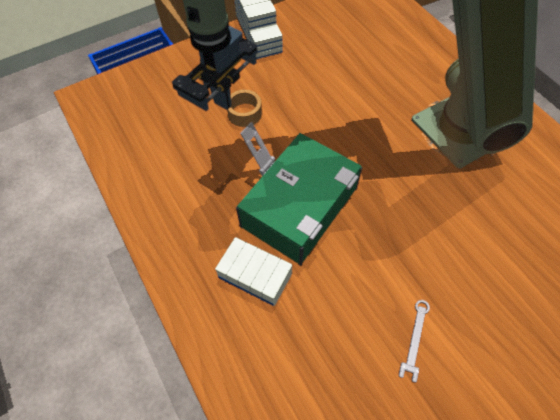

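View pics/t3.png

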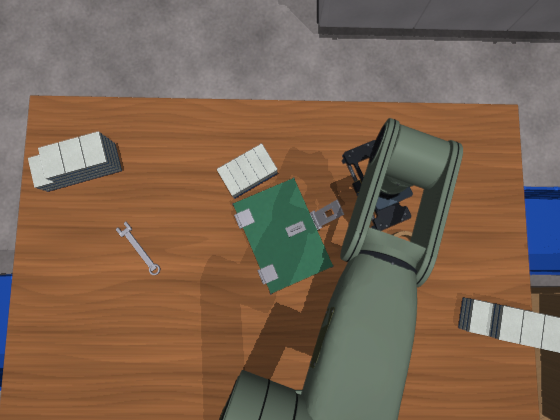

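The lid is shut with the staple at (295,229) in the top view, and the hasp still stands out at (327,214). The pack, roll and wrench are unmoved. Next I lower in front of the tab and push.

```bash
python3 -m crank '[{"offset":[0,0,0.2],"rot":[0,0,0]},{"offset":[0,0,0.38],"rot":[0,0,0]},{"offset":[0,0,0.38],"rot":[0,0,0]}]'; python3 g.py -116 0 205
```

```text
time_s: 5.4
position: [0.6096, -0.2087, 0.2197]
tool_rot: [-0.006, 0.548, 0.836, -0.003]
contact_force: [-0.4, 0.1, -0.1]
grip_width: 0.0003
t 5.4 now u,v,z mm -206.7164759810395 -3.8875618089648047 202.72031137440635 F [-0.393  0.149 -0.058] grip 0.0003121618967401557 j [-0.346  0.443  1.401 -0.003  1.311 -0.756]
[-116.0, 0.0, 205.0] off [ 0.757  0.027 -0.014] rot [-0.007 -0.004 -0.003]
```

```bash
python3 -m crank '[{"offset":[0.2,0,0],"rot":[0,0,0]},{"offset":[0.35,0,0],"rot":[0,0,0]},{"offset":[0.5,0,0],"rot":[0,0,0]},{"offset":[0.64,0,0],"rot":[0,0,0]},{"offset":[0.77,0,0],"rot":[0,0,0]}]'; python3 g.py -89 0 206 -62 0 200 -40 0 187
```

```text
time_s: 5.9
position: [0.5723, -0.1228, 0.2213]
tool_rot: [-0.005, 0.548, 0.836, -0.003]
contact_force: [0.6, -0.5, 1.0]
grip_width: 0.0005
t 5.9 now u,v,z mm -113.09104667030117 -3.292466278602668 204.26942324529304 F [ 0.596 -0.496  0.999] grip 0.000510714460178542 j [-0.23   0.348  1.547 -0.001  1.258 -0.64 ]
[-89.0, 0.0, 206.0] off [ 0.202  0.025 -0.013] rot [-0.007 -0.004 -0.003]
[-62.0, 0.0, 200.0] off [0.427 0.024 0.038] rot [-0.007 -0.004 -0.003]
[-40.0, 0.0, 187.0] off [0.609 0.024 0.147] rot [-0.007 -0.004 -0.003]
```

```bash
python3 -m crank '[{"offset":[0.12,0.02,-0.01],"rot":[0,0,0]},{"offset":[0.25,0.02,-0.01],"rot":[0,0,0]},{"offset":[0.36,0.02,0.01],"rot":[0,0,0]},{"offset":[0.46,0.02,0.05],"rot":[0,0,0]},{"offset":[0.54,0.02,0.1],"rot":[0,0,0]}]'; python3 g.py -40 0 187 -22 0 167 -8 0 143 3 0 114
python3 - <<'E'
from bench import robot
import cv2
cv2.imwrite("pics/s4.png",robot.snapshot("scene")[60:260,170:400].repeat(3,0).repeat(3,1))
E
```

```text
time_s: 6.4
position: [0.5481, -0.0614, 0.2092]
tool_rot: [-0.005, 0.548, 0.836, -0.003]
contact_force: [0.5, -0.3, -0.0]
grip_width: 0.0005
t 6.4 now u,v,z mm -47.138629135754236 -0.6335858745299866 192.23343063310782 F [ 0.5   -0.298 -0.037] grip 0.0005205463371810685 j [-0.132  0.304  1.645 -0.     1.205 -0.543]
[-40.0, 0.0, 187.0] off [0.06  0.004 0.044] rot [-0.007 -0.004 -0.003]
[-22.0, 0.0, 167.0] off [0.209 0.005 0.211] rot [-0.007 -0.004 -0.003]
[-8.0, 0.0, 143.0] off [0.325 0.007 0.412] rot [-0.007 -0.004 -0.003]
[3.0, 0.0, 114.0] off [0.415 0.009 0.654] rot [-0.007 -0.004 -0.003]
```

View pics/s4.png

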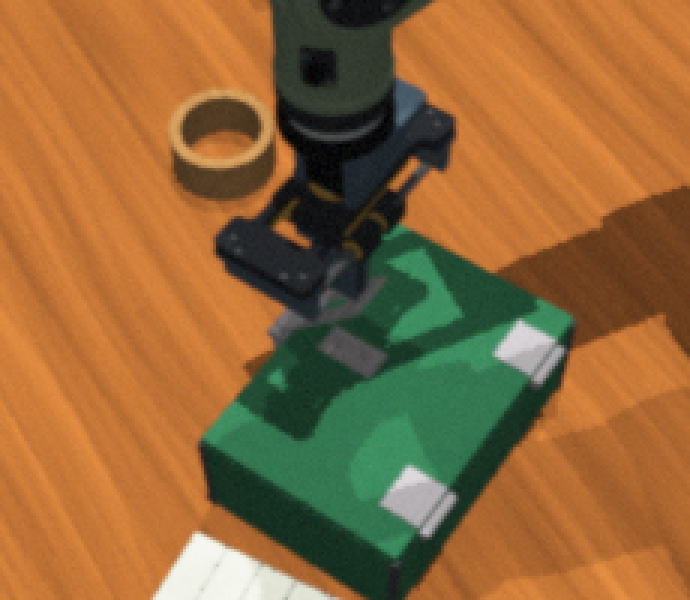

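The hasp (about (330,310) in the crop) is following the finger over towards the staple at (350,350). I'll continue the arc.

```bash
python3 -m crank '[{"offset":[0.1,0,0.08],"rot":[0,0,0]},{"offset":[0.19,0,0.17],"rot":[0,0,0]},{"offset":[0.26,0,0.28],"rot":[0,0,0]},{"offset":[0.33,0,0.38],"rot":[0,0,0]},{"offset":[0.38,0.01,0.46],"rot":[0,0,0]}]'; python3 g.py -8 0 143 3 0 125 4 0 114 4 0 111
```

```text
time_s: 6.95
position: [0.528, -0.0172, 0.152]
tool_rot: [-0.008, 0.548, 0.837, -0.003]
contact_force: [-0.3, -0.2, -0.2]
grip_width: 0.0005
t 6.95 now u,v,z mm 1.4636766947337874 -1.2753431225289449 134.95517554762603 F [-0.305 -0.18  -0.202] grip 0.0005180258876458409 j [-0.056  0.319  1.779  0.003  1.06  -0.468]
[-8.0, 0.0, 143.0] off [-0.077  0.008 -0.068] rot [-0.009 -0.006 -0.003]
[3.0, 0.0, 125.0] off [0.013 0.01  0.083] rot [-0.009 -0.006 -0.003]
[4.0, 0.0, 114.0] off [0.021 0.011 0.175] rot [-0.009 -0.006 -0.003]
[4.0, 0.0, 111.0] off [0.021 0.011 0.2  ] rot [-0.009 -0.006 -0.003]
```

```bash
python3 -m crank '[{"offset":[0.01,0.01,0.05],"rot":[0,0,0]},{"offset":[0.02,0.01,0.1],"rot":[0,0,0]},{"offset":[0.02,0.01,0.15],"rot":[0,0,0]},{"offset":[0.02,0.01,0.18],"rot":[0,0,0]},{"offset":[0.02,0.01,0.19],"rot":[0,0,0]}]'; python3 g.py 4 0 114 4 0 112
python3 - <<'E'
from bench import robot
import cv2
cv2.imwrite("pics/s5.png",robot.snapshot("scene")[60:260,170:400].repeat(3,0).repeat(3,1))
E
```

```text
time_s: 7.45
position: [0.528, -0.0145, 0.1309]
tool_rot: [-0.008, 0.548, 0.836, -0.003]
contact_force: [-5.0, 0.6, 17.3]
grip_width: 0.0001
t 7.45 now u,v,z mm 3.92445245096384 -0.16278239435516023 113.93429712286361 F [-5.045  0.621 17.326] grip 5.596927976772733e-05 j [-0.051  0.34   1.808  0.003  1.01  -0.463]
[4.0, 0.0, 114.0] off [ 0.002 -0.001 -0.001] rot [-0.008 -0.006 -0.003]
[4.0, 0.0, 112.0] off [ 0.002 -0.     0.016] rot [-0.008 -0.006 -0.003]
```

View pics/s5.png

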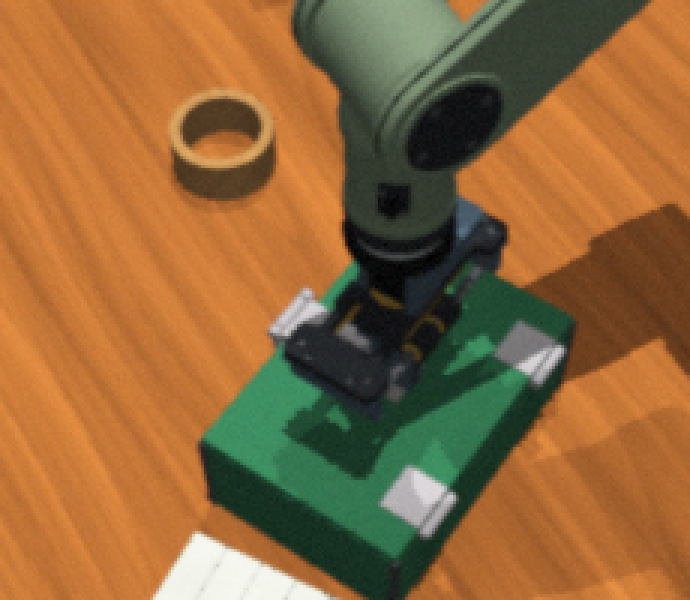

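The tip is at 113.9 mm, where 114 is expected when flat, with a 17 N reaction. I'll lift straight up, move clear and look.

```bash
python3 -m crank '[{"offset":[0,0,0.01],"rot":[0,0,0]},{"offset":[0,0,0.01],"rot":[0,0,0]},{"offset":[0,0,-0.2],"rot":[0,0,0]},{"offset":[0,0,-0.5],"rot":[0,0,0]},{"offset":[0,0,-0.9],"rot":[0,0,0]}]'; python3 -m crank '[{"offset":[0.1,0,-0.3],"rot":[0,0,0]},{"offset":[0.4,0,-0.3],"rot":[0,0,0]},{"offset":[0.7,0,-0.3],"rot":[0,0,0]},{"offset":[1,0,-0.3],"rot":[0,0,0]},{"offset":[1,0,-0.3],"rot":[0,0,0]}]'; python3 -m crank '[{"offset":[0.3,0,0],"rot":[0,0,0]},{"offset":[0.6,0,0],"rot":[0,0,0]},{"offset":[1,0,0],"rot":[0,0,0]},{"offset":[1,0,0],"rot":[0,0,0]},{"offset":[1,0,0],"rot":[0,0,0]}]'
python3 - <<'E'
from bench import robot
import cv2
cv2.imwrite("pics/s6.png",robot.snapshot("scene")[60:260,170:400].repeat(3,0).repeat(3,1))
cv2.imwrite("pics/t6.png",robot.snapshot("top"))
E
```

```text
time_s: 8.0
position: [0.5287, -0.0151, 0.2387]
tool_rot: [-0.009, 0.548, 0.836, -0.004]
contact_force: [0.1, -0.2, -0.0]
grip_width: 0.0003
time_s: 8.5
position: [0.4802, 0.0974, 0.2764]
tool_rot: [-0.01, 0.547, 0.837, -0.003]
contact_force: [0.3, -0.8, 0.6]
grip_width: 0.0002
time_s: 9.0
position: [0.4323, 0.2074, 0.2779]
tool_rot: [-0.009, 0.546, 0.838, -0.003]
contact_force: [0.9, -0.0, -0.8]
grip_width: 0.0006
```

View pics/s6.png

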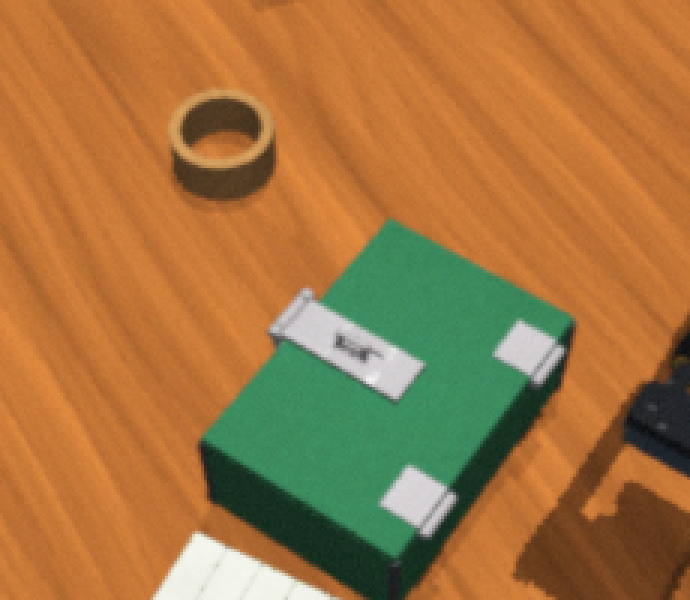

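View pics/t6.png

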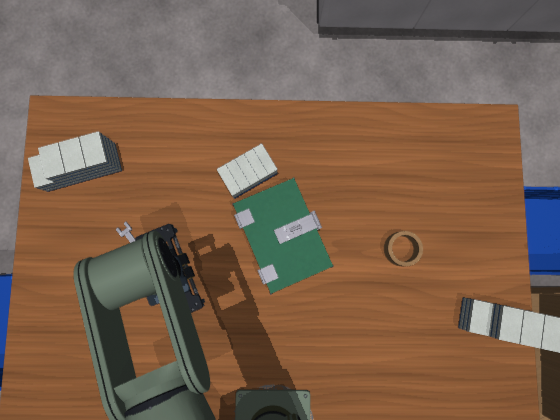

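The hasp lies over the staple (about (295,229) in the top view), and the pack, roll and wrench are at their original pixels. One quick height check of the hasp's end, then I hand in.

```bash
python3 - <<'E'
from h import *
A=np.radians(113.8); U=np.array([np.cos(A),np.sin(A),0]); V=np.array([U[1],-U[0],0]); C=np.array([.5295,-.018,0])
for p in((311.4,182),(303,193.7)):
    X=onz('scene',p,.114)-C; print(X@U,X@V)
print(robot.observe()['contact_force'],robot.observe()['qvel'])
print(robot.close_job())
E
```

```text
0.019767533615102945 -0.02094377117643721
0.021410347236521694 0.016903831622766787
[-0.11882242 -0.71542093 -0.28665357] [-0.01527256  0.00158214  0.00214243  0.00272885 -0.00078995  0.00217366]
the job is handed in; nothing more can be done
None
```

I shut the lid by pushing it round its arc from behind. I then swung the hasp over the staple, pressed it down, moved the arm clear and handed the job in at about 9 s; no verdict is reported.

- **Lid:** The fingertip stopped at 108.5 mm, the given height of the shut lid's top, with a reaction of about 30 N. The hasp was still leaning out at that point, as the required order asks.
- **Hasp:** The fingertip stopped at 113.9 mm, against 114 mm when flat, with a reaction of about 17 N. The last pictures show the staple standing through the slot. The strap's end measures at case x of 20–21 mm, against 17 mm expected, a difference of 3–4 mm. I put that down to picture and calibration error.
- **Bystanders:** The pack, tape roll and wrench look unmoved in the last pictures. I judged this by eye and did not measure it; the arm partly hid the wrench in the top view.
- **Robot:** The arm ended clear of everything, nearly still, with contact force under 1 N.

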